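Shim the dip mould and hold the jaw shut

TASK

On the glass-studio bench, pack the gap between the dip mould and the sprung jaw: take metal shims from the wooden tray and stand them upright in the gap, side by side, until the jaw, pushed towards the mould (its upright post is the handle), comes up tight on the stack (the jaw has only a short travel, so too few shims leave it loose). Finish while holding the jaw pressed firmly against the stack, without letting go, so that the stack stays pinched between jaw and mould. Leave spare shims standing upright on their tray, and leave the wax tin, paddle and brush alone.

Things in the scene. Friction and masses are not known exactly. Their poses are not given: they have to be found in the camera images.
- bed: Fixed dark steel base plate of the mould bed, 110 (x) by 315 (y) by 15 mm thick, lying on the bench. Origin: on its underside, midway in x, on the bench top (2.5 mm from the middle of its length). Its y axis is the stacking direction, from the jaw to the mould; the shims stand on its top face (z = 15 mm in its frame), on its centre line x = 0.
- jaw_face (a point): Middle of the jaw's flat face, which looks to the bed's +y, at the near end of the gap: 21 mm above the bed's top face. The jaw is an upright bare-steel plate 70 mm wide, 42 mm high above the bed's top and 14 mm thick. Axes as the bed's.
- jaw_post (a point): Where to take or push the jaw's upright steel post: on the post's middle, 70 mm above the bed's top face and 20 mm below the post's top. The post is 40 mm wide (bed x) and 14 mm thick (bed y), 90 mm high above the bed's top, its middle 75 mm behind the jaw face (towards the bed's -y) and moves with the jaw; between post and jaw plate 54 mm are free above a bar that is 14 mm high. Axes as the bed's.
- jaw (a joint): Slide of the jaw along the bed's +y (m): 0 fully back (start), 0.026 at its end stop. A spring pushes it back with 3 N at the start to 5 N at full travel, so it opens again when let go. A firm hold is about 10 to 20 N on the post in all.
- mould_face (a point): Middle of the mould's flat face, which looks to the bed's -y across the gap, 21 mm above the bed's top face. The mould is a fixed dark block 90 (x) by 80 (y) by 50 mm high with a round well in its top. The gap from jaw_face to mould_face is 47 to 84 mm along the bed's y with the jaw fully back. Axes as the bed's.
- tray: Fixed flat wooden board, 100 (x) by 210 (y) by 12 mm thick, on which the four shims stand in a row along its y, about 48 mm apart. Origin: centre of its underside.
- shim0_mid (a point): Centre of a loose aluminium shim, half-way up (40 mm above its foot). Upright plate 20 mm thick (its y), 80 mm high: the lower 45 mm is a blade 56 mm wide (its x), the upper 35 mm a tang 36 mm wide by which it is gripped edge to edge from above. 140 to 280 g.
- shim1_mid (a point): Another shim, the same as shim0.
- shim2_mid (a point): Another shim, the same as shim0.
- shim3_mid (a point): Another shim, the same as shim0.
- wax_tin: Bystander: closed round brass tin, 64 mm across and 50 mm high. Origin: centre of its underside.
- paddle: Bystander: black paddle with a round wooden handle, 250 mm long, lying on the bench. Origin: near its middle, on its underside.
- brush: Bystander: hand brush lying on the bench. Origin: on its underside.
There are look-alikes about, which are no part of the job. What is shaped like the part that bears shim1_mid but green or purple is not meant. Leave any purple look-alike of the part that bears shim2_mid alone.

How it is judged:
On the way:
1. a first shim stands in the gap on the bed, upright and let go ((((x of shim0_mid in the frame of bed between -0.02 and 0.02 m and y of shim0_mid in the frame of bed between -0.02 and 0.075 m and z of shim0_mid in the frame of bed between 0.05 and 0.059 m and angle between shim0_mid's own z axis and vertical below 0.1 rad and angle between the y axis of shim0_mid and the y axis of bed, either way round below 0.15 rad) and contact force between the fingers and shim0 below 0.05 N) or ((x of shim1_mid in the frame of bed between -0.02 and 0.02 m and y of shim1_mid in the frame of bed between -0.02 and 0.075 m and z of shim1_mid in the frame of bed between 0.05 and 0.059 m and angle between shim1_mid's own z axis and vertical below 0.1 rad and angle between the y axis of shim1_mid and the y axis of bed, either way round below 0.15 rad) and contact force between the fingers and shim1 below 0.05 N) or ((x of shim2_mid in the frame of bed between -0.02 and 0.02 m and y of shim2_mid in the frame of bed between -0.02 and 0.075 m and z of shim2_mid in the frame of bed between 0.05 and 0.059 m and angle between shim2_mid's own z axis and vertical below 0.1 rad and angle between the y axis of shim2_mid and the y axis of bed, either way round below 0.15 rad) and contact force between the fingers and shim2 below 0.05 N) or ((x of shim3_mid in the frame of bed between -0.02 and 0.02 m and y of shim3_mid in the frame of bed between -0.02 and 0.075 m and z of shim3_mid in the frame of bed between 0.05 and 0.059 m and angle between shim3_mid's own z axis and vertical below 0.1 rad and angle between the y axis of shim3_mid and the y axis of bed, either way round below 0.15 rad) and contact force between the fingers and shim3 below 0.05 N))), for 0.2 s.
At the end, for the whole second after the job is handed in: Robot still presses the jaw; over 3 N jaw to shim and mould to shim. Each shim stands in the gap (foot within 4 mm of the bed, within 20 mm of the centre line, leaning under 0.1 rad, under 0.15 rad off square) or upright on the tray ((contact force between jaw and shim0 above 3 N or contact force between jaw and shim1 above 3 N or contact force between jaw and shim2 above 3 N or contact force between jaw and shim3 above 3 N) and (contact force between mould and shim0 above 3 N or contact force between mould and shim1 above 3 N or contact force between mould and shim2 above 3 N or contact force between mould and shim3 above 3 N) and contact force between any of the fingers, the arm and jaw above 3 N and value of joint jaw above 0.0005 m and ((x of shim0_mid in the frame of bed between -0.02 and 0.02 m and y of shim0_mid in the frame of bed between -0.02 and 0.075 m and z of shim0_mid in the frame of bed between 0.05 and 0.059 m and angle between shim0_mid's own z axis and vertical below 0.1 rad and angle between the y axis of shim0_mid and the y axis of bed, either way round below 0.15 rad) or (x of shim0_mid in the frame of tray between -0.055 and 0.055 m and y of shim0_mid in the frame of tray between -0.11 and 0.11 m and z of shim0_mid in the frame of tray between 0.047 and 0.057 m and angle between shim0_mid's own z axis and vertical below 0.1 rad)) and ((x of shim1_mid in the frame of bed between -0.02 and 0.02 m and y of shim1_mid in the frame of bed between -0.02 and 0.075 m and z of shim1_mid in the frame of bed between 0.05 and 0.059 m and angle between shim1_mid's own z axis and vertical below 0.1 rad and angle between the y axis of shim1_mid and the y axis of bed, either way round below 0.15 rad) or (x of shim1_mid in the frame of tray between -0.055 and 0.055 m and y of shim1_mid in the frame of tray between -0.11 and 0.11 m and z of shim1_mid in the frame of tray between 0.047 and 0.057 m and angle between shim1_mid's own z axis and vertical below 0.1 rad)) and ((x of shim2_mid in the frame of bed between -0.02 and 0.02 m and y of shim2_mid in the frame of bed between -0.02 and 0.075 m and z of shim2_mid in the frame of bed between 0.05 and 0.059 m and angle between shim2_mid's own z axis and vertical below 0.1 rad and angle between the y axis of shim2_mid and the y axis of bed, either way round below 0.15 rad) or (x of shim2_mid in the frame of tray between -0.055 and 0.055 m and y of shim2_mid in the frame of tray between -0.11 and 0.11 m and z of shim2_mid in the frame of tray between 0.047 and 0.057 m and angle between shim2_mid's own z axis and vertical below 0.1 rad)) and ((x of shim3_mid in the frame of bed between -0.02 and 0.02 m and y of shim3_mid in the frame of bed between -0.02 and 0.075 m and z of shim3_mid in the frame of bed between 0.05 and 0.059 m and angle between shim3_mid's own z axis and vertical below 0.1 rad and angle between the y axis of shim3_mid and the y axis of bed, either way round below 0.15 rad) or (x of shim3_mid in the frame of tray between -0.055 and 0.055 m and y of shim3_mid in the frame of tray between -0.11 and 0.11 m and z of shim3_mid in the frame of tray between 0.047 and 0.057 m and angle between shim3_mid's own z axis and vertical below 0.1 rad))); the arm keeps its last pose, push and grip.
It fails at once if the wax tin is moved more than 20 mm (distance of wax_tin from where it was at the start of the episode above 0.02 m).
It fails at once if the paddle is moved more than 20 mm (distance of paddle from where it was at the start of the episode above 0.02 m).
It fails at once if the brush is moved more than 20 mm (distance of brush from where it was at the start of the episode above 0.02 m).
It also fails if it takes over 72 s, if anything falls off the work surface, if the arm or the gripper's body presses on something with over 40 N, if the wrist force passes 120 N, or if a joint passes its speed limit or range.

ROBOT

A 6-joint arm with a two-finger parallel gripper is mounted at the origin on the work surface. World frame = base frame: x ahead of the robot, y to its left, z up, the work surface at z = 0. Lengths are in m, angles in rad, forces in N, time in s.
With the tool pointing down it reaches from about 0.375 to 0.9 m from the base axis. Payload 3.1 kg.
Tool frame: the origin (TCP) lies at the very end of the fingers, on their centre line; the grasp point (between the pads) lies behind it (grip_depth is the x of the grasp point in the tool frame, in m); x points along the fingers, z is the direction in which the jaws open and shut, and the axes are right-handed (so a half turn about x gives the same grasp; the last joint's range is limited). The gripper opens to 87 mm and grips with 3 to 60 N. Pads are 19 mm wide; open, the fingers measure 117 mm over their backs; the gripper's body (75 mm by 190 mm) begins 51 mm behind the grasp point.
Start: joints at [-1.365, 0.527, 1.433, -0, 1.181, -0.178], TCP at [0.235, -0.579, 0.223] pointing down, gripper open.
Joint ranges: [-3.08, 3.08], [-0.75, 2.2], [0.22, 2.44], [-1.43, 4.57], [0, 2.65], [-2.85, 2.85]. Speed limits (rad/s): [2.79, 2.79, 3.14, 3.14, 3.14, 3.14].

INTERFACE

Orientations are given as a unit quaternion [w, x, y, z].
In Python, from workcell import move_pose, move_linear, set_joints, move_gripper, dwell, inverse_kinematics, get_obs, read_camera, camera_params, PlanningError, job_done, grip_depth gives the robot as it stands. Calls block until the motion is done:
- move_pose(position, orientation): joint-space move of the TCP to a pose.
- move_linear(position, v=0.15, orientation=None): straight line of the TCP; orientation=None keeps the orientation; v is the mean speed in m/s.
- set_joints(angles): joint-space move.
- move_gripper(opening): opening from 0.0 (shut) to 1.0 (fully open); the grip force is fixed at half the most; returns when the fingers have stopped.
- dwell(seconds).
- inverse_kinematics(position, orientation): joint angles nearest the present ones, or None.
- get_obs(): the state.
- read_camera(name): name is "scene" or "side" or "wrist"; returns the picture (480x640x3 uint8, blue, green, red); there is no depth.
- camera_params(name): a dict with "intrinsics" (3x3 intrinsics, pixels), "k1" (the pictures are not rectified: a ray, as slopes to the right and down, at radius r is drawn at 1 + k1 r^2 times it, then the intrinsics apply), "xyz" and "orientation" of the camera in the world. Camera axes: x right, y down, z forward; pixel columns grow to the right and rows downward; lengths in m; the calibration is good to about 2 mm. A picture is of the moment at which its call begins: read the wrist's pose just before it. camera_params takes no time and is no camera call; for the wrist camera it gives the pose at the moment of the call.
A pose or a line that the arm cannot do raises PlanningError and nothing moves.
- job_done(): hands the job in, once; it reports no verdict.
The state is a dict: "time_s": time; "joint_pos": joint angles; "qd": joint speeds; "joint_efforts": joint torques, N m; "tool_pos": TCP position; "tool_rot": TCP orientation; "ft_force": force on the tool from outside, world axes, zero at the start; "torque": the same for the moment, N m; "finger_gap": opening from 0.0 (shut) to 1.0 (fully open).
Only numpy, scipy, OpenCV 4.12 (cv2) and the standard library are available. Lean on these libraries where they do the work, as an engineer would, in place of code of your own. Each camera call takes 0.05 s, during which the arm holds its last target.

## Working session

There is one attempt and no reset: what is moved stays moved. The work goes in short steps, each a Python script; the robot and the scene stay as the last script left them, time stands still between calls to the robot, and variables do not carry over. Pictures are saved under pics/ and viewed, and the job is handed in when it is done.

```bash
ls; mkdir -p pics; python3 - <<'E'
from workcell import *
import cv2
print(grip_depth, get_obs())
for n in ("scene","side","wrist"):
    p=camera_params(n); print(n,p)
    cv2.imwrite(f"pics/{n}0.png",read_camera(n))
E
```

```text
pics
-0.0187 {'time_s': 0.0, 'joint_pos': array([-1.36450277e+00,  5.28467675e-01,  1.43387659e+00, -2.01278543e-05,
        1.18140194e+00, -1.78495233e-01]), 'qd': array([-0.00021948, -0.00037537, -0.00228769, -0.0005321 , -0.00086365,
        0.00093781]), 'joint_efforts': array([-4.20267752e-04, -4.40047002e+01, -1.76592278e+01,  6.33082073e-02,
        5.82564413e-02, -1.65262727e-04]), 'tool_pos': array([ 0.23447646, -0.57857005,  0.22157889]), 'tool_rot': array([ 0.5858302 ,  0.39569344,  0.58693102, -0.39464117]), 'ft_force': array([ 0.78386579,  0.15808549, -0.57692051]), 'torque': array([-0.01545936,  0.06190852,  0.01115869]), 'finger_gap': 0.9996720221740278}
scene {'intrinsics': array([[489.72377098,   0.        , 318.17046182],
       [  0.        , 489.72377098, 240.08334167],
       [  0.        ,   0.        ,   1.        ]]), 'k1': -0.037150728670285474, 'xyz': array([ 1.23959137, -0.4056666 ,  0.74172942]), 'orientation': array([-0.37052339,  0.7821427 ,  0.45661283, -0.20608235])}
side {'intrinsics': array([[538.05523758,   0.        , 320.30276918],
       [  0.        , 538.05523758, 235.21035555],
       [  0.        ,   0.        ,   1.        ]]), 'k1': -0.13948537103428207, 'xyz': array([0.43464115, 0.95657094, 0.87408194]), 'orientation': array([ 0.02846647, -0.05183238,  0.90082253, -0.43014164])}
wrist {'intrinsics': array([[362.21934448,   0.        , 322.36810393],
       [  0.        , 362.21934448, 238.63456144],
       [  0.        ,   0.        ,   1.        ]]), 'k1': -0.029196381031570923, 'xyz': array([ 0.29600336, -0.55415187,  0.38290749]), 'orientation': array([ 0.10140847,  0.82314586, -0.55427848, -0.07016109])}
```

View pics/scene0.png

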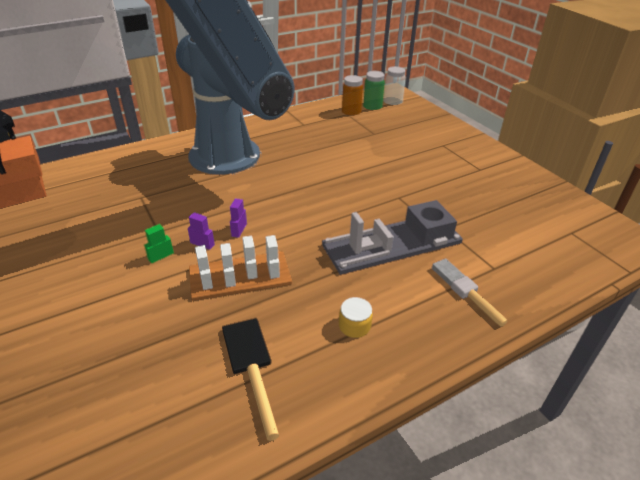

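View pics/side0.png

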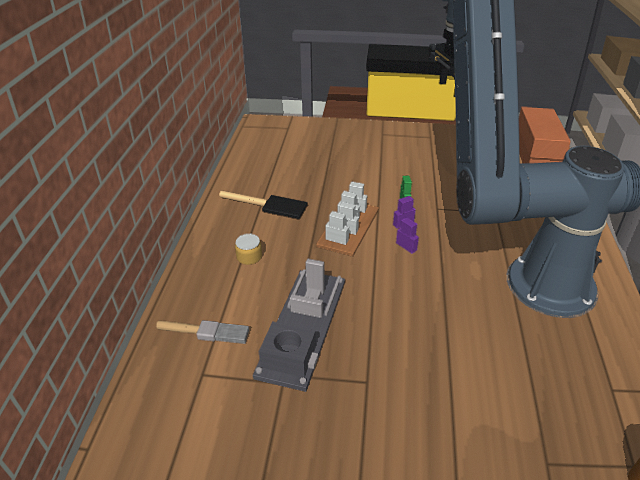

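View pics/wrist0.png

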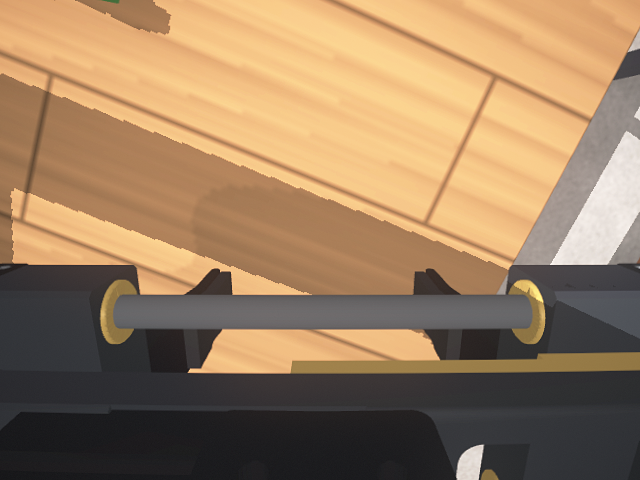

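The four pale metal shims stand on the wooden tray (scene, about (204,268), (228,265), (250,258), (273,257)). The look-alikes are green at (157,243) and purple at (200,231) and (238,217), and all three stand off the tray on the bench. The bed runs from (330,255) to (455,235). Next I'll check enlarged crops.

```bash
cat > h.py <<'E'
import numpy as np, cv2
from scipy.spatial.transform import Rotation as R
from workcell import *
def rot(q): return R.from_quat([q[1],q[2],q[3],q[0]]).as_matrix()
def quat(M):
    q=R.from_matrix(M).as_quat(); return np.array([q[3],q[0],q[1],q[2]])
def ray(p,uv):
    K=p["intrinsics"]; d=np.array([(uv[0]-K[0,2])/K[0,0],(uv[1]-K[1,2])/K[1,1]])
    s=d.copy()
    for _ in range(20): s=d/(1+p["k1"]*(s@s))
    return p["xyz"], rot(p["orientation"])@np.array([s[0],s[1],1.])
def onplane(p,uv,z):
    o,d=ray(p,uv); return o+d*(z-o[2])/d[2]
def proj(p,X):
    c=rot(p["orientation"]).T@(np.asarray(X,float)-p["xyz"]); s=c[:2]/c[2]; s=s*(1+p["k1"]*(s@s))
    K=p["intrinsics"]; return np.array([K[0,0]*s[0]+K[0,2],K[1,1]*s[1]+K[1,2]])
def tri(p1,a,p2,b):
    o1,d1=ray(p1,a);o2,d2=ray(p2,b);d1=d1/np.linalg.norm(d1);d2=d2/np.linalg.norm(d2)
    t=np.linalg.lstsq(np.c_[d1,-d2],o2-o1,rcond=None)[0]
    x,y=o1+t[0]*d1,o2+t[1]*d2
    return (x+y)/2,np.linalg.norm(x-y)
def down(th):
    """tool down; jaw axis z at world angle th"""
    z=np.array([np.cos(th),np.sin(th),0]);x=np.array([0,0,-1.]);return quat(np.c_[x,np.cross(z,x),z])
E
python3 - <<'E'
import cv2
a=cv2.imread("pics/scene0.png");b=cv2.imread("pics/side0.png")
def c(im,x0,y0,w,h,s,n): cv2.imwrite(n,cv2.resize(im[y0:y0+h,x0:x0+w],None,fx=s,fy=s,interpolation=cv2.INTER_CUBIC))
c(a,140,190,160,115,5,"pics/c1.png"); c(a,315,190,155,90,5,"pics/c2.png")
c(b,310,165,120,95,6,"pics/c3.png"); c(b,245,250,110,145,4,"pics/c4.png")
E
```

```text
(no output)
```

View pics/c1.png

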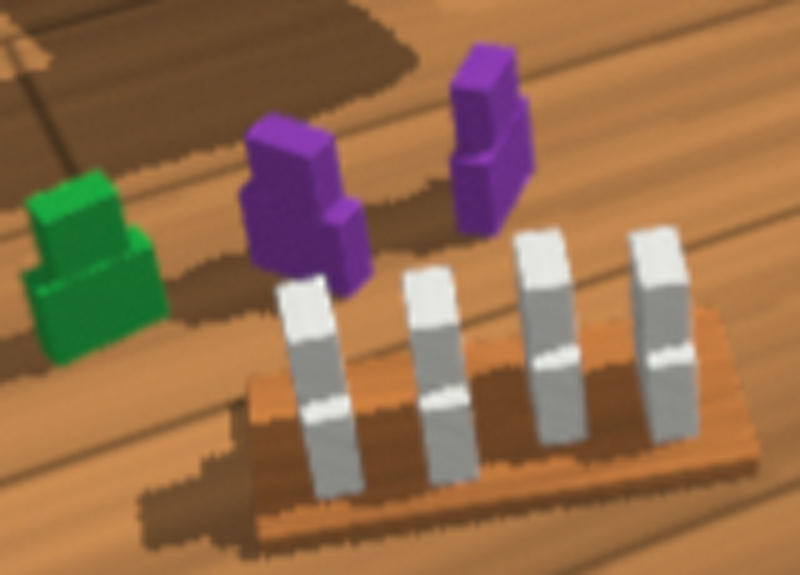

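View pics/c2.png

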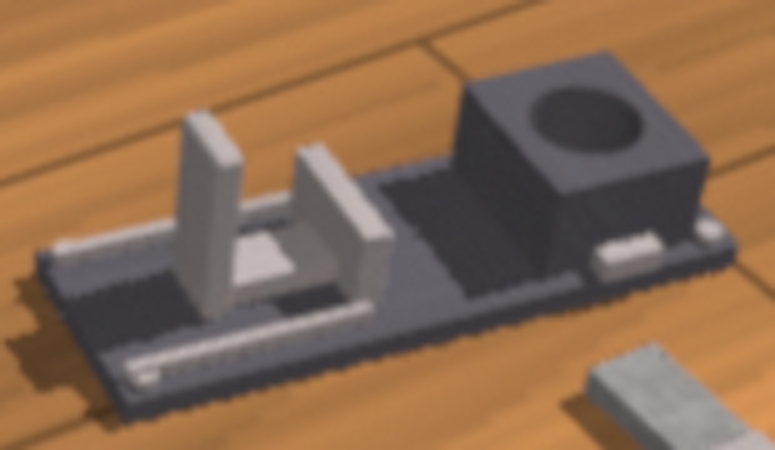

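View pics/c3.png

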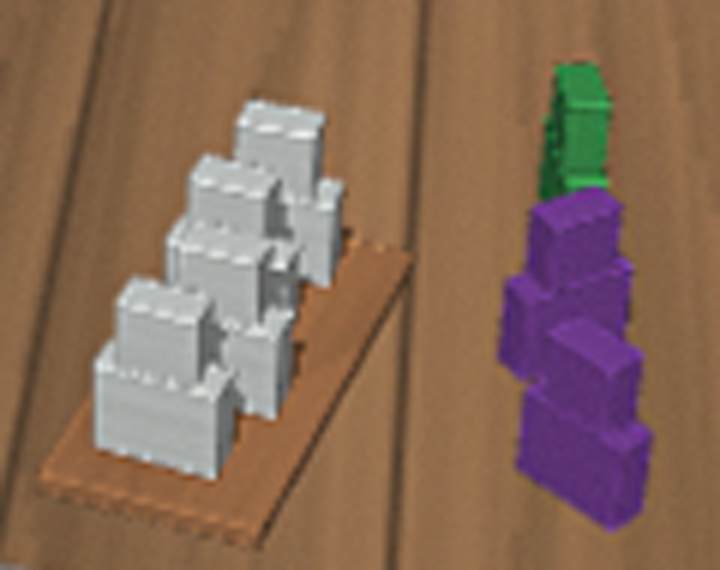

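View pics/c4.png

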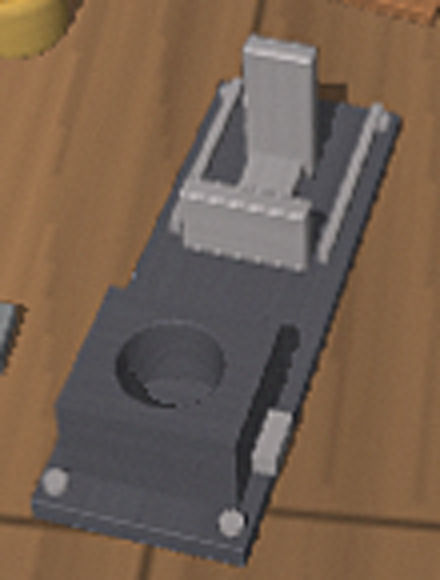

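```bash
python3 - <<'E'
from h import *
np.set_printoptions(precision=4,suppress=True)
s=camera_params("scene");d=camera_params("side")
C=lambda x,y:(315+x/5,190+y/5)
T=lambda x,y:(140+x/5,190+y/5)
D4=lambda x,y:(245+x/4,250+y/4)
D3=lambda x,y:(310+x/6,165+y/6)
print("bed scene z15", [onplane(s,C(*q),.015)[:2] for q in[(40,252),(120,407),(737,245)]])
print("bed side z15", [onplane(d,D4(*q),.015)[:2] for q in[(35,505),(243,553),(400,118),(222,85)]])
print("post top scene", [onplane(s,C(*q),.105)[:2] for q in[(187,113),(208,108),(243,160),(222,168)]])
print("jaw top scene", [onplane(s,C(*q),.057)[:2] for q in[(295,150),(318,145),(390,235),(368,242)]])
print("mould top scene", [onplane(s,C(*q),.065)[:2] for q in[(465,88),(608,50),(708,157),(562,193)]])
print("mould top side", [onplane(d,D4(*q),.065)[:2] for q in[(110,288),(57,408),(238,447),(297,325)]])
for q in [[(278,283),(325,275),(337,335),(290,345)],[(403,273),(450,265),(462,323),(413,333)],[(513,235),(560,228),(575,283),(527,292)],[(630,233),(677,227),(690,280),(642,290)]]:
    P=np.array([onplane(s,T(*a),.092)[:2] for a in q]); print("shim top scene",P.mean(0),P[3]-P[0],P[1]-P[0])
for q in [[(117,300),(133,280),(213,295),(200,322)],[(237,120),(250,100),(325,110),(315,135)]]:
    P=np.array([onplane(d,D3(*a),.092)[:2] for a in q]); print("shim top side",P.mean(0),P)
print("tray", [onplane(s,T(*q),.012)[:2] for q in[(250,380),(258,540),(755,460),(710,308)]])
E
```

```text
bed scene z15 [array([0.4963, 0.0477]), array([0.6028, 0.0253]), array([0.6495, 0.3373])]
bed side z15 [array([0.6427, 0.3472]), array([0.5387, 0.3627]), array([0.4899, 0.0563]), array([0.5961, 0.0399])]
post top scene [array([0.5375, 0.0955]), array([0.5389, 0.1056]), array([0.5772, 0.0982]), array([0.5775, 0.0873])]
jaw top scene [array([0.5325, 0.1615]), array([0.5345, 0.1731]), array([0.6036, 0.1631]), array([0.6029, 0.1516])]
mould top scene [array([0.5398, 0.2533]), array([0.5482, 0.3339]), array([0.636 , 0.3184]), array([0.6244, 0.2421])]
mould top side [array([0.6207, 0.2479]), array([0.6318, 0.326 ]), array([0.5431, 0.3388]), array([0.5247, 0.2613])]
shim top scene [ 0.4884 -0.2321] [ 0.0383 -0.0083] [0.0044 0.0184]
shim top scene [ 0.5062 -0.1859] [ 0.0365 -0.0099] [0.0045 0.0187]
shim top scene [ 0.5054 -0.1366] [ 0.0363 -0.0094] [0.0052 0.019 ]
shim top scene [ 0.5272 -0.0943] [ 0.0353 -0.0113] [0.0059 0.0189]
shim top side [ 0.5215 -0.087 ] [[ 0.541  -0.0843]
 [ 0.5359 -0.0985]
 [ 0.5027 -0.0919]
 [ 0.5064 -0.0733]]
shim top side [ 0.4834 -0.2257] [[ 0.5026 -0.2205]
 [ 0.4981 -0.237 ]
 [ 0.4649 -0.2327]
 [ 0.4681 -0.2126]]
tray [array([ 0.4287, -0.2486]), array([ 0.5222, -0.2767]), array([ 0.5788, -0.0787]), array([ 0.4826, -0.0516])]
```

The only pale metal ones are the four on the tray: in crop c1, at scene (205,268), (228,265), (250,258) and (273,257). They match "loose aluminium shim on the wooden tray", and the green and purple ones are off it, so I leave those alone. Casting gives a gap of about 80 mm, which means 3 shims and about 20 mm of jaw travel. The side and scene cameras disagree by several mm, so I'll refine with the wrist camera from above.

```bash
python3 - <<'E'
from h import *
np.set_printoptions(precision=4,suppress=True)
o=get_obs();p=camera_params("wrist");Rt=rot(o["tool_rot"])
off=Rt.T@(p["xyz"]-o["tool_pos"]);M=Rt.T@rot(p["orientation"])
print(off,"\n",M)
B=np.array([.575,.20])
for th in (-.152,-.152+np.pi):
    q=down(th);Rn=rot(q);fw=Rn@M[:,2]
    # camera-centre ray hits target at z .06
    t=np.array([0,0,.30]);c=t+Rn@off;h=c+fw*(.06-c[2])/fw[2]
    P=np.r_[B-h[:2],.30]
    print(th,P,fw,inverse_kinematics(P,q), inverse_kinematics([.58,.22,.09],q),inverse_kinematics([.55,.06,.09],q))
for th in (-.27,-.27+np.pi):
    q=down(th);print(th,inverse_kinematics([.5,-.19,.09],q))
E
```

```text
[-0.1612  0.0662  0.0001] 
 [[ 0.0012 -0.2451  0.9695]
 [ 0.0004 -0.9695 -0.2451]
 [ 1.      0.0007 -0.0011]]
-0.152 [0.5807 0.2347 0.3   ] [-0.0382 -0.2421 -0.9695] [ 0.206   0.456   1.3343 -0.      1.3513  0.358 ] [ 0.1826  0.6892  1.5509 -0.      0.9014  0.3346] [-0.0933  0.6231  1.7258 -0.      0.7926  0.0587]
2.989592653589793 [0.5693 0.1653 0.3   ] [ 0.0382  0.2421 -0.9695] None [ 0.1826  0.6892  1.5509 -0.      0.9014 -2.807 ] None
-0.27 [-0.5722  0.6062  1.7724 -0.      0.763  -0.3022]
2.871592653589793 [-0.5722  0.6062  1.7724 -0.      0.763   2.8394]
```

```bash
python3 - <<'E'
from h import *
import pickle
D={}
for n,c,th in(("tray",(.508,-.162),-.27),("bed",(.568,.18),-.152)):
    q=down(th);Rn=rot(q);P=np.r_[np.array(c)-(Rn@[0,.0662,0])[:2],.27]
    move_pose(P,q); dwell(.3)
    p=camera_params("wrist");im=read_camera("wrist");D[n]=p
    cv2.imwrite(f"pics/w_{n}.png",im)
pickle.dump(D,open("wp.pkl","wb")); print(get_obs()["time_s"],get_obs()["ft_force"])
E
```

```text
3.775 [ 0.11441302  0.19674348 -0.2997498 ]
```

View pics/w_tray.png

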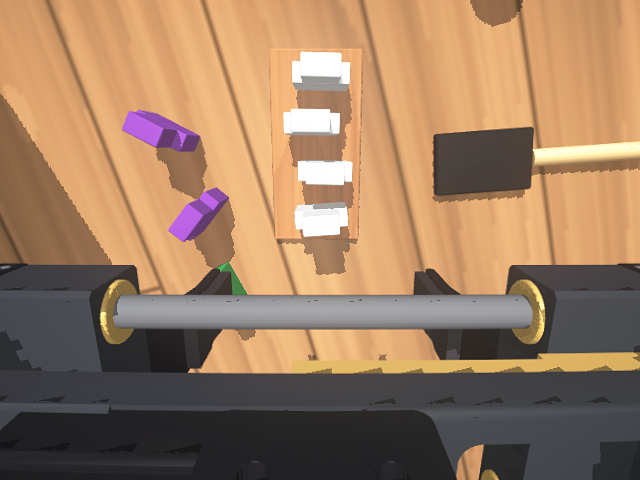

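View pics/w_bed.png

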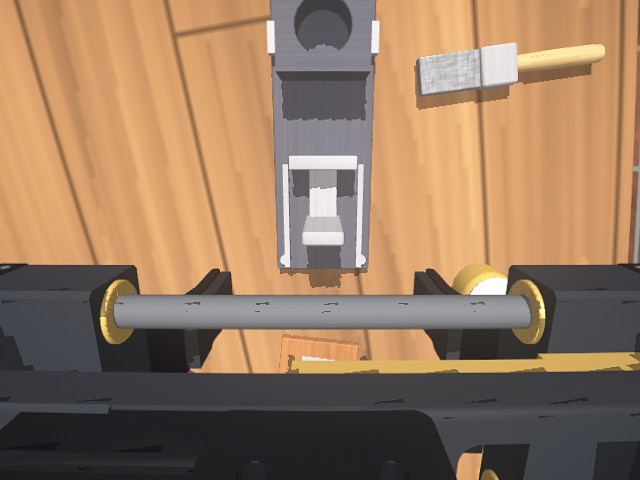

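The wrist views show it clearly. The tray is at cols 270-362 and rows 48-240, with shims at (321,72), (312,122), (325,172) and (322,218). On the bed, the jaw plate is at rows 156-168, the post at row 230 and the mould's near edge at row 70. I'll enlarge both to pick corners.

```bash
python3 - <<'E'
import cv2
a=cv2.imread("pics/w_tray.png");b=cv2.imread("pics/w_bed.png")
def c(im,x0,y0,w,h,s,n): cv2.imwrite(n,cv2.resize(im[y0:y0+h,x0:x0+w],None,fx=s,fy=s,interpolation=cv2.INTER_CUBIC))
c(a,260,40,110,100,6,"pics/t1.png"); c(a,260,145,110,100,6,"pics/t2.png")
c(b,260,40,125,100,6,"pics/b1.png"); c(b,260,145,125,135,4,"pics/b2.png")
E
```

```text
(no output)
```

View pics/t1.png

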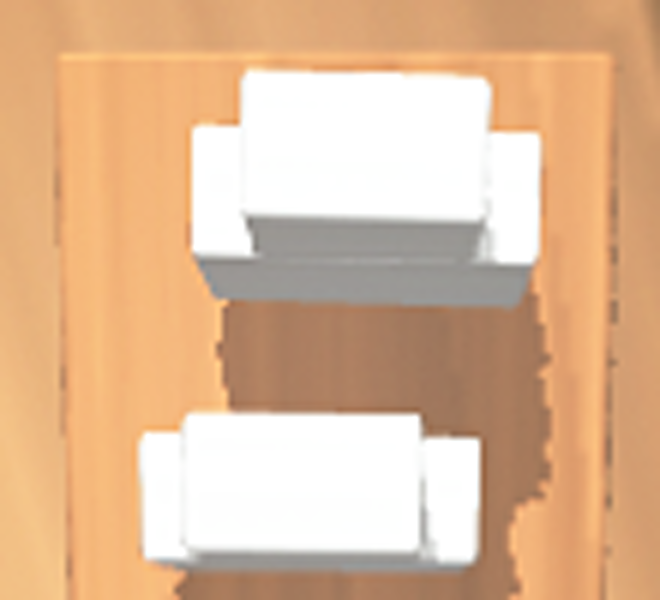

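View pics/t2.png

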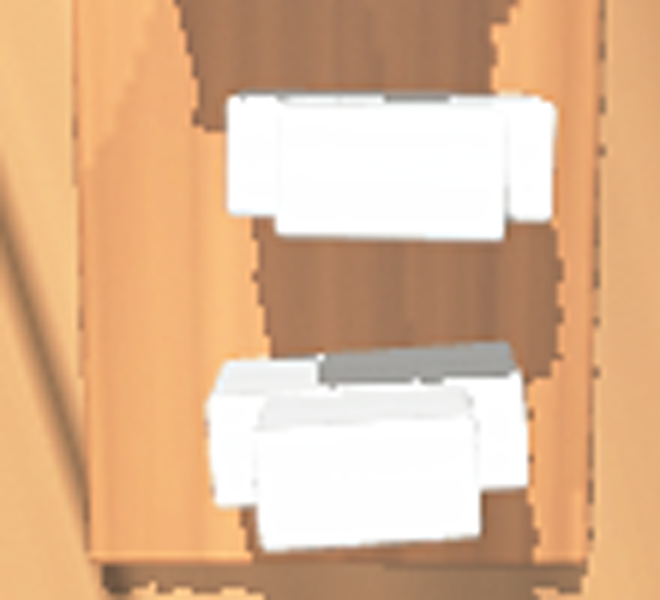

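View pics/b1.png

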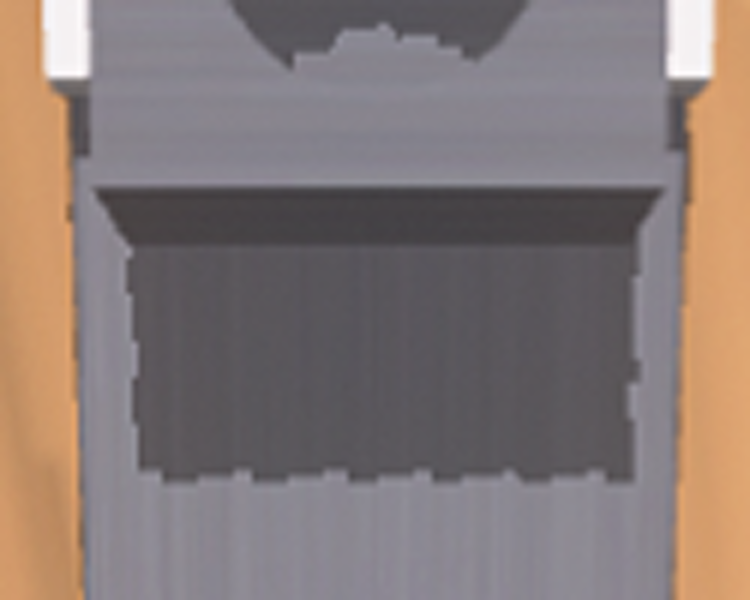

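View pics/b2.png

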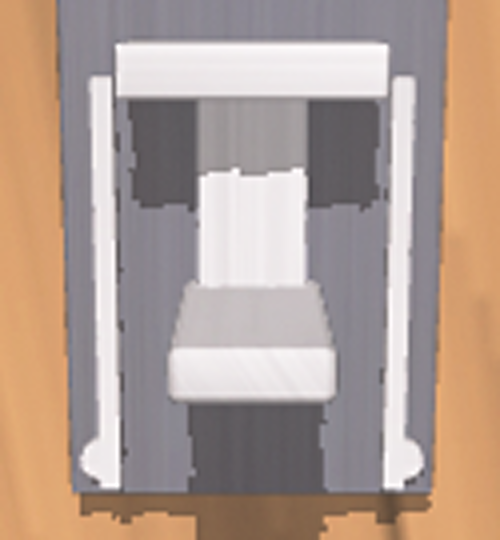

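```bash
python3 - <<'E'
from h import *
import pickle
np.set_printoptions(precision=4,suppress=True)
D=pickle.load(open("wp.pkl","rb"))
def px(x0,y0,s): return lambda q:(x0+(q[0]+.5)/s-.5, y0+(q[1]+.5)/s-.5)
t1,t2,b1,b2=px(260,40,6),px(260,145,6),px(260,40,6),px(260,145,4)
p=D["tray"]
# corners far-left, far-right, near-right, near-left at z=.092
for n,f,c in (("A",t1,[(243,70),(489,78),(486,220),(246,213)]),("B",t1,[(185,413),(420,413),(421,553),(185,552)]),
          ("C",t2,[(277,100),(505,98),(506,241),(276,235)]),("D",t2,[(258,430),(475,417),(480,534),(265,550)])):
    P=np.array([onplane(p,f(q),.092)[:2] for q in c]); e=(P[1]+P[2]-P[0]-P[3])/2; g=(P[0]+P[1]-P[2]-P[3])/2
    print(n,P.mean(0),"w",np.linalg.norm(e),"yaw",np.arctan2(e[1],e[0]),"t",np.linalg.norm(g))
p=D["bed"]
ml,mr=[onplane(p,b1(q),.065)[:2] for q in[(95,187),(666,187)]]
jl,jr,jr2,jl2=[onplane(p,b2(q),.057)[:2] for q in[(116,43),(389,43),(388,97),(117,97)]]
pl,pr,pr2,pl2=[onplane(p,b2(q),.105)[:2] for q in[(171,347),(336,347),(334,401),(170,401)]]
bl,br=[onplane(p,b2(q),.015)[:2] for q in[(74,491),(433,491)]]
for n,a,b in(("mould",ml,mr),("jawface",jl,jr),("jawback",jl2,jr2),("postfront",pl,pr),("postback",pl2,pr2),("bedend",bl,br)):
    e=b-a;print(n,(a+b)/2,np.linalg.norm(e),np.arctan2(e[1],e[0]))
yaw=np.arctan2(*(mr-ml)[::-1]); y=np.array([-np.sin(yaw),np.cos(yaw)])
print("gap",((ml+mr)/2-(jl+jr)/2)@y,"jaw-post",((jl+jr)/2-(pl+pr+pl2+pr2)/4)@y)
d=((ml+mr)/2-(bl+br)/2);print("axis yaw from centres",np.arctan2(-d[0],d[1]), d@y)
E
```

```text
A [ 0.5249 -0.0939] w 0.03509056609924365 yaw -0.2999216429615331 t 0.019167343169058826
B [ 0.5032 -0.1364] w 0.035115450766693666 yaw -0.27361092011917637 t 0.01993581348298632
C [ 0.5035 -0.1848] w 0.0352671639784484 yaw -0.27959146278151564 t 0.021145303728120138
D [ 0.487  -0.2315] w 0.03451315582426441 yaw -0.20207351886600092 t 0.01932057656491996
mould [0.5792 0.2488] 0.08940069016979581 -0.1532908782733608
jawface [0.5671 0.1717] 0.06885013198626333 -0.15318471052886984
jawback [0.565  0.1584] 0.06892766640654176 -0.15316371604770793
postfront [0.557  0.1048] 0.038120215429285294 -0.15306073110651636
postback [0.5547 0.0921] 0.038246140791584005 -0.1530379817968081
bedend [0.5471 0.0402] 0.1085832732364165 -0.1530020147047737
gap 0.07803512446545545 jaw-post 0.07407119239781007
axis yaw from centres -0.15255943526493468 0.2110764263383008
```

Sizes check out: shim tang 35 x 19-21 mm (given 36 x 20), mould 89 mm (90), jaw 69 mm (70), jaw to post 74 mm (75). The gap is about 78 mm, so 3 shims and about 18 mm of travel. I'll take A, B and C, and leave D as the spare.

```bash
cat >> h.py <<'E'
YAW=-.1531; UY=np.array([-np.sin(YAW),np.cos(YAW)]); UX=np.array([np.cos(YAW),np.sin(YAW)])
MF=np.array([.5792,.2488])
SH={"A":((.5249,-.0939),-.30),"B":((.5032,-.1364),-.274),"C":((.5035,-.1848),-.28),"D":((.487,-.2315),-.20)}
def pick(n,hi=.16):
    (x,y),th=SH[n];q=down(th)
    move_pose([x,y,hi],q); move_linear([x,y,.066],v=.1); dwell(.1)
    move_gripper(0.0); o=get_obs(); print(n,"gap",o["finger_gap"],o["tool_pos"],o["time_s"])
    move_linear([x,y,.20],v=.15); o=get_obs(); print("lifted",o["finger_gap"],o["ft_force"])
def place(dist):
    c=MF-UY*dist;q=down(YAW)
    move_pose([*c,.20],q); move_linear([*c,.085],v=.12); move_linear([*c,.0705],v=.03); dwell(.2)
    o=get_obs(); print("down",o["tool_pos"],o["ft_force"],o["time_s"])
def release():
    move_gripper(.75); c=get_obs()["tool_pos"]; move_linear([c[0],c[1],.17],v=.15); print("t",get_obs()["time_s"])
E
python3 - <<'E'
from h import *
pick("A"); place(.013)
cv2.imwrite("pics/p1s.png",read_camera("scene")[180:290,300:480]);cv2.imwrite("pics/p1d.png",read_camera("side")[230:400,220:370])
for n in("p1s","p1d"):
    cv2.imwrite(f"pics/{n}.png",cv2.resize(cv2.imread(f"pics/{n}.png"),None,fx=4 if n=="p1s" else 3.5,fy=4 if n=="p1s" else 3.5,interpolation=cv2.INTER_CUBIC))
E
```

```text
A gap 0.41318634200780296 [ 0.52495575 -0.09391784  0.0659705 ] 6.8
lifted 0.4121746640433369 [-0.2868883  -0.16597259 -2.54105932]
down [0.57738139 0.23600921 0.0706716 ] [-0.01612805 -0.57813291 -2.70182722] 11.05
```

View pics/p1s.png

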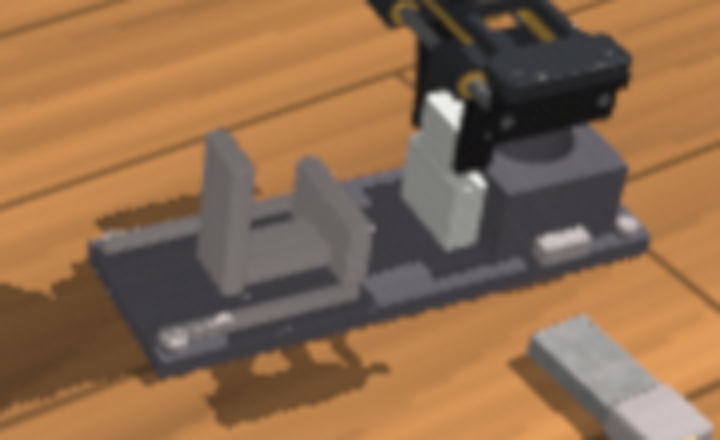

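View pics/p1d.png

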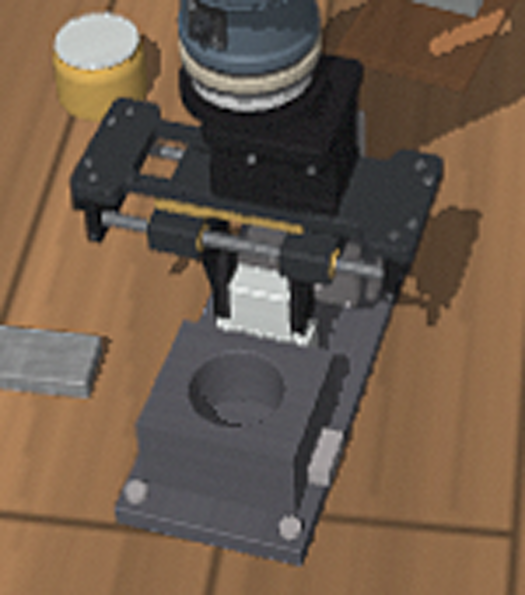

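The shim hangs upright in the gap, close to the mould (scene crop (445,170)), and has not touched down. I'll lower it until contact and release.

```bash
cat >> h.py <<'E'
def touch(lim=.066):
    o=get_obs(); f0=o["ft_force"][2]; c=o["tool_pos"].copy(); z=.0705
    while z>lim:
        z-=.0005; move_linear([c[0],c[1],z],v=.02); o=get_obs()
        if o["ft_force"][2]-f0>2: break
    print("touch z",z,o["tool_pos"],o["ft_force"])
E
python3 - <<'E'
from h import *
touch(); release()
im=read_camera("scene")[180:290,300:480]; cv2.imwrite("pics/r1.png",cv2.resize(im,None,fx=4,fy=4,interpolation=cv2.INTER_CUBIC))
E
```

```text
touch z 0.06849999999999999 [0.5774432  0.23600693 0.06898727] [-0.50683718  0.84392586  1.49215924]
t 13.775
```

View pics/r1.png

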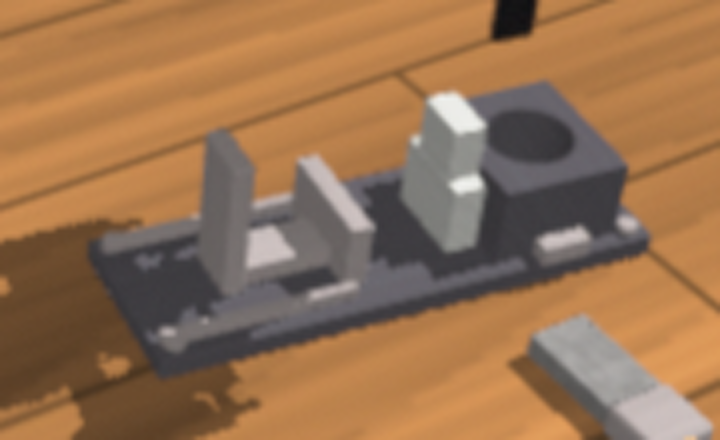

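The first shim stands upright and released in the gap (scene crop (445,170)). Now the second and third.

```bash
python3 - <<'E'
from h import *
pick("B"); place(.0358); touch(); release()
im=read_camera("scene")[180:290,300:480]; cv2.imwrite("pics/r2.png",cv2.resize(im,None,fx=4,fy=4,interpolation=cv2.INTER_CUBIC))
E
```

```text
B gap 0.41188103357492006 [ 0.50330894 -0.13645423  0.06604439] 17.0583
lifted 0.4146517283731234 [-0.14875311  0.90317478 -2.88535514]
down [0.57390686 0.21346053 0.07067017] [-0.15650933 -0.3640912  -1.68418356] 21.3833
touch z 0.06849999999999999 [0.57408366 0.21351549 0.06907899] [-0.27623331 -0.53751763  3.82253609]
t 24.0083
```

View pics/r2.png

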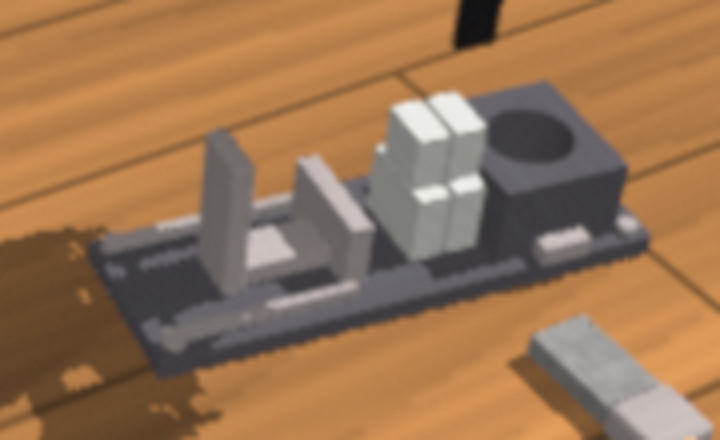

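Two shims now stand upright side by side ((415,180) and (460,170)), with room left before the jaw. Third next.

```bash
python3 - <<'E'
from h import *
pick("C"); place(.0586); touch(); release()
im=read_camera("scene")[180:290,300:480]; cv2.imwrite("pics/r3.png",cv2.resize(im,None,fx=4,fy=4,interpolation=cv2.INTER_CUBIC))
E
```

```text
C gap 0.41066556964846496 [ 0.50368175 -0.18488555  0.06606239] 27.375
lifted 0.4151949348924417 [-0.43722313 -0.25220738 -2.46604894]
down [0.57043045 0.19093414 0.07066724] [ 0.11967918 -0.6157617  -1.86755888] 31.7833
touch z 0.06849999999999999 [0.57055578 0.19096713 0.069038  ] [ 0.21209347 -0.39328849  3.03770109]
t 34.4083
```

View pics/r3.png

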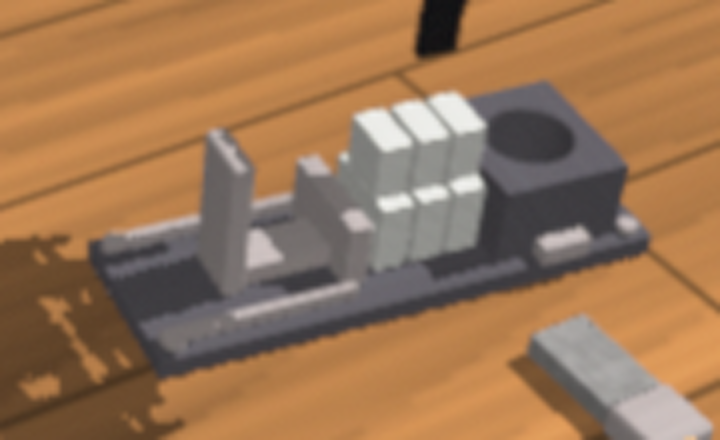

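Three shims stand square. The jaw still has a few mm free. Next I push the post from behind with closed fingers, watching the force.

```bash
python3 - <<'E'
from h import *
np.set_printoptions(precision=4,suppress=True)
PB=np.array([.5547,.0921]);q=down(YAW)
a=PB-UY*.040
move_gripper(0.0)
move_pose([*a,.17],q); move_linear([*a,.070],v=.12); dwell(.2)
f0=get_obs()["ft_force"][:2]@UY; print("f0",f0)
s=-.040; hist=[]
while s<.020:
    s+=.002 if (not hist or hist[-1][1]<.8 or s<.004) else .0005
    move_linear([*(PB+UY*s),.070],v=.02); o=get_obs()
    f=f0-o["ft_force"][:2]@UY; hist.append((s,f,(o["tool_pos"][:2]-PB)@UY))
    if f>9 : break
    if s>-.001 and f>7: break
print(np.array(hist)[::2]); print(np.array(hist)[-3:], o["ft_force"], o["time_s"])
im=read_camera("scene")[180:290,300:480]; cv2.imwrite("pics/q1.png",cv2.resize(im,None,fx=4,fy=4,interpolation=cv2.INTER_CUBIC))
E
```

```text
f0 0.5766552804359302
[[-0.038   0.9357 -0.0379]
 [-0.034   0.6831 -0.0339]
 [-0.03   -0.1307 -0.0299]
 [-0.026  -0.1845 -0.0259]
 [-0.022   0.9336 -0.0219]
 [-0.018  -0.3359 -0.0179]
 [-0.014   0.8095 -0.0138]
 [-0.01    3.7871 -0.0103]
 [-0.006   3.5253 -0.0059]
 [-0.002   6.038  -0.0022]
 [ 0.002   7.7076  0.0013]]
[[-0.002   6.038  -0.0022]
 [ 0.      5.5844 -0.0003]
 [ 0.002   7.7076  0.0013]] [-1.2648 -7.0202  0.202 ] 42.7583
```

View pics/q1.png

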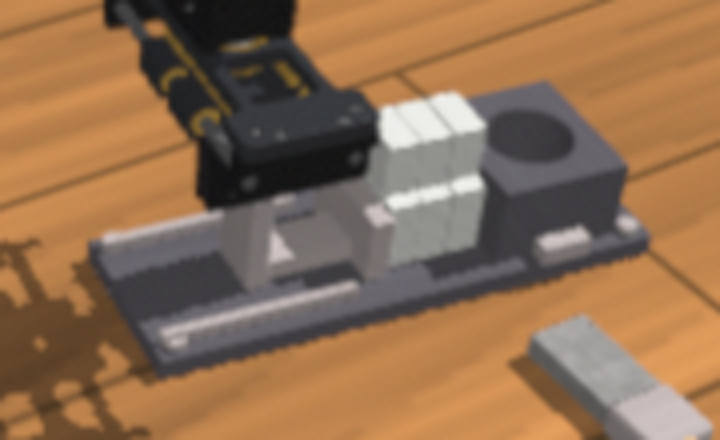

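Contact came at s=-0.011, and the jaw is now pushing the shims together. I'll continue until about 15 N.

```bash
python3 - <<'E'
from h import *
np.set_printoptions(precision=4,suppress=True)
PB=np.array([.5547,.0921]); f0=.3; s=.002; hist=[]
while s<.018:
    s+=.001 if s<.004 or (hist and hist[-1][1]<8.5) else .0005
    move_linear([*(PB+UY*s),.070],v=.02); o=get_obs()
    f=f0-o["ft_force"][:2]@UY; hist.append((s,f,(o["tool_pos"][:2]-PB)@UY))
    if f>14.5: break
dwell(.3); o=get_obs(); print(np.array(hist)); print(o["ft_force"],(o["tool_pos"][:2]-PB)@UY, o["time_s"])
for n,(x,y,w,h,k) in {"scene":(300,180,180,110,4),"side":(220,220,150,170,3.5)}.items():
    im=read_camera(n)[y:y+h,x:x+w]; cv2.imwrite(f"pics/q2{n}.png",cv2.resize(im,None,fx=k,fy=k,interpolation=cv2.INTER_CUBIC))
E
```

```text
[[ 0.003   7.243   0.0021]
 [ 0.004   8.6436  0.0028]
 [ 0.0045 10.5851  0.0029]
 [ 0.005  10.8906  0.0032]
 [ 0.0055 11.6309  0.0036]
 [ 0.006  11.0704  0.0041]
 [ 0.0065 12.0313  0.0046]
 [ 0.007  11.2463  0.0051]
 [ 0.0075 10.4666  0.0055]
 [ 0.008  12.2502  0.0055]
 [ 0.0085 14.6068  0.0055]]
[ -1.6117 -13.9241   1.5023] 0.005491577022914605 45.8583
```

View pics/q2scene.png

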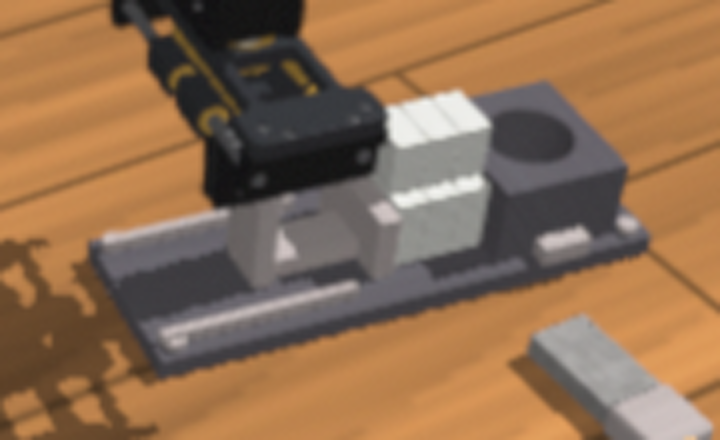

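View pics/q2side.png

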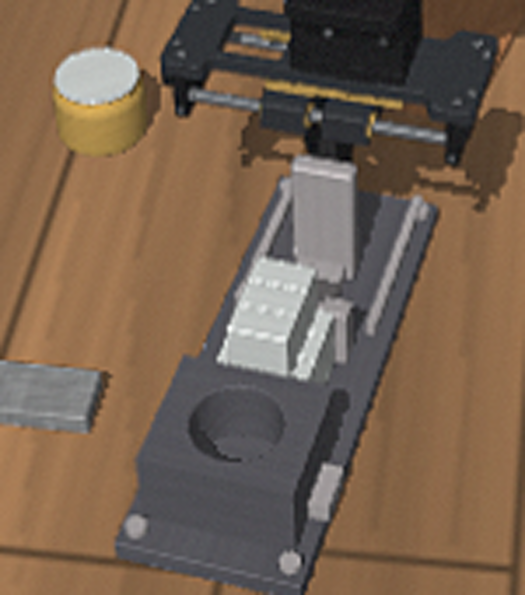

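The stack came up tight: the tool stopped at s=0.0055 (about 16.5 mm of jaw travel) while force rose. The three shims stand upright and flush. Because friction took about 7 N on the way, I'll press to about 20 N so the mould side holds well over 3 N.

```bash
python3 - <<'E'
from h import *
np.set_printoptions(precision=4,suppress=True)
PB=np.array([.5547,.0921]); s=.0085
while s<.012:
    s+=.0005; move_linear([*(PB+UY*s),.070],v=.02); dwell(.15); o=get_obs()
    f=.3-o["ft_force"][:2]@UY; print(s,f,(o["tool_pos"][:2]-PB)@UY)
    if f>19.5: break
dwell(1.0); o=get_obs(); print(o["ft_force"],(o["tool_pos"][:2]-PB)@UY,o["time_s"])
for n in("scene","side"): cv2.imwrite(f"pics/f{n}.png",read_camera(n))
E
```

```text
0.009000000000000001 16.890998540686233 0.005542937923055064
0.009500000000000001 18.938861663460415 0.005532759585092547
0.010000000000000002 19.43883030577691 0.005555603670725679
0.010500000000000002 20.600357200021556 0.005556361573577354
[ -3.67   -20.6039   3.0585] 0.0055214418441592375 48.5583
```

View pics/fscene.png

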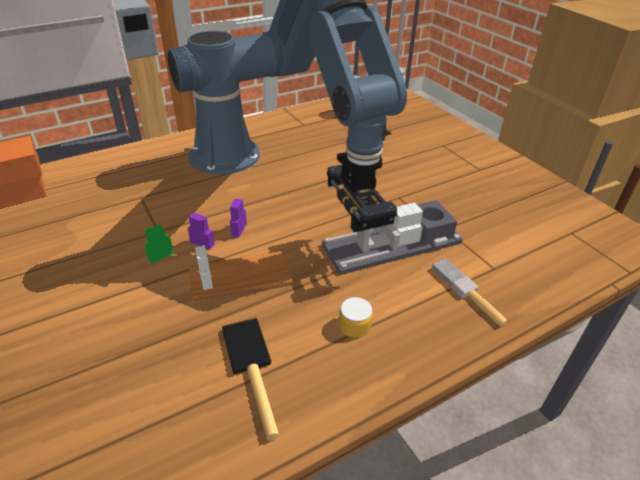

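View pics/fside.png

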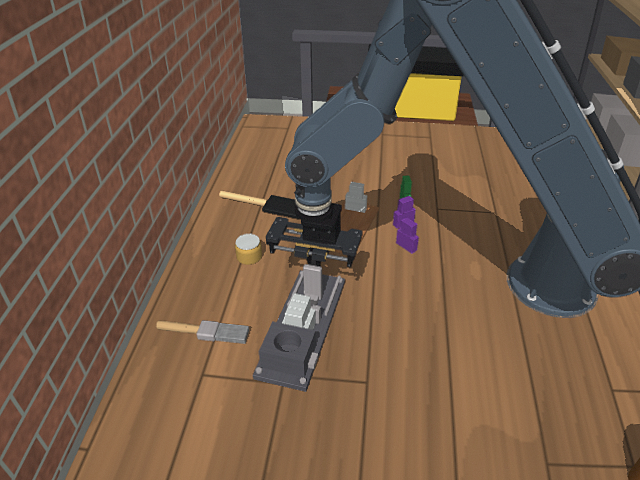

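The scene and side views show three shims pinched upright (scene (407,225)), the spare standing on its tray ((204,268)), and the tin, paddle, brush and look-alikes where they were. The push holds steady at about 21 N, so I'm handing in.

```bash
python3 -c "
from workcell import *
job_done(); o=get_obs(); print(o['ft_force'],o['time_s'])"
```

```text
the job is handed in; nothing more can be done
the job is handed in; nothing more can be done
```

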